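# Level the egg tray and re-set the inspection lamp

### The arm

A 6-joint arm with a two-finger parallel gripper is mounted at the origin on the work surface. World frame = base frame: x ahead of the robot, y to its left, z up, the work surface at z = 0. Lengths are in m, angles in rad, forces in N, time in s.
With the tool pointing down it reaches from about 0.4 to 0.825 m from the base axis. Payload 7 kg.
Tool frame: the origin (TCP) lies at the very end of the fingers, on their centre line; the grasp point (between the pads) lies 19 mm behind it (arm.pinch_z is the z of the grasp point in the tool frame, in m); z points along the fingers, y is the direction in which the jaws open and shut (so a half turn about z gives the same grasp; the last joint's range is limited). The gripper opens to 88 mm and grips with 3 to 60 N. Pads are 19 mm wide; open, the fingers measure 130 mm over their backs; the gripper's body (78 mm by 193 mm) begins 47 mm behind the grasp point.
Start: joints at [0.288, 0.359, 0.012, 0, -1.224, -0.288], TCP at [0.675, -0, 0.227] pointing down, gripper open.
Joint ranges: [-3.07, 3.07], [-1.43, 2.12], [-1.02, 1.25], [-3.03, 1.67], [-3.05, -0], [-3.03, 3.03]. Speed limits (rad/s): [2.39, 2.39, 3.01, 3.14, 3.14, 3.14].

### API

Orientations are given as [roll, pitch, yaw] about the fixed x, y, z axes, in that order (R = Rz(yaw) Ry(pitch) Rx(roll)).
In Python, from station import arm gives the robot as it stands.
- The arm moves only by the tool drive_tool, never from a script. Its argument "targets" is a list of rows, each a list of 6 numbers: the shift along the world's x, y, z in units of 0.04 m (1.0 is 0.04 m), then the turn, a rotation vector about the world's x, y, z in units of 6 degrees (1.0 is 6 degrees). In form: [[x, y, z, wx, wy, wz], ...]. A call has 1 to 5 rows; each row shifts and turns the commanded pose from where the row before left it; what a row does not reach is not made up. A row lasts 1/8 s, in which the tool goes at most 62.5 mm and 10.7 degrees, less where a joint would pass 70% of its speed; a pose out of reach is approached as far as the arm can. A call with a number of a shift or a turn outside -1 to 1 is refused whole. A call with a gripper value outside its range is refused whole. "claw" is the opening, from 0 (shut) to 1 (fully open), set as the call begins (left out, the last holds). The fingers move at their own pace and stop on an object; "newtons" is the grip in N (left out, the last holds). Time passes only in rows, so rows that do not move let the fingers close. It gives the time, the measured TCP pose, the force and the opening at its end, in the units of the state.
- arm.get_state(): the state, without advancing time (a new reading comes with each control period).
- arm.grab_frame(name): name is "scene" or "side" or "wrist"; returns (picture, depth): 384x512x3 uint8, red, green, blue; 384x512 float32, m along the optical axis (not along the pixel's ray), 0 where there is no reading.
- arm.get_calibration(name): a dict with "mtx" (3x3 intrinsics, pixels), "origin" and "rotation" of the camera in the world. Camera axes: x right, y up, looking along -z (the intrinsics and any distortion apply to the point x, -y, -z); pixel columns grow to the right and rows downward; lengths in m; the calibration is good to about 2 mm. A picture is of the moment at which its call begins: read the wrist's pose just before it. get_calibration takes no time and is no camera call; for the wrist camera it gives the pose at the moment of the call.
- arm.job_done(): hands the job in, once; it reports no verdict.
Trained networks look in the newest picture that a camera, given by its name, has taken for a name from the list of things; names that differ only in an ending like _2 or _b are one class to them, and where a whole thing is asked for, a point or a joint stands for the part that bears it (a point fixed in the world has none). Each returns a list of dicts, best first, with "score" (0 to 1); they miss things now and then, are a little off and sometimes report something else, mostly with a low value. They report only what shows in the picture. A call takes as long as a camera call.
- arm.search_frame(target, camera): "point" ([x, y, z] in m, in the coordinates of the camera as it stood for that picture, good to about 4 mm: the middle of the surface that is visible of it).
- arm.cut_out(target, camera): "pixels" (384x512 bool, what is visible of it).
- arm.landmark_of(target, camera): "point" ([x, y, z] in m, in the coordinates of the camera as it stood for that picture, good to about 4 mm: a listed point, or the origin of a listed thing).
The state is a dict: "t": time; "q": joint angles; "qd": joint speeds; "joint_efforts": joint torques, N m; "eef_pos": TCP position; "ee_rot": TCP orientation; "force": force on the tool from outside, world axes, zero at the start; "moment": the same for the moment, N m; "width": finger opening in m.
Only numpy, scipy, OpenCV 4.12 (cv2) and the standard library are available. Lean on these libraries where they do the work, as an engineer would, in place of code of your own. Each camera call takes 0.05 s, during which the arm holds its last target. There are 200 camera calls.

### The job

The egg tray on the inspection stand droops towards the robot. Slide the orange wedge, thin end first and lying flat on the table, under the tray's low near edge until the tray sits level (no farther), then lift the yellow lamp out of its notch in the rail above and set it down, fully home, in the notch with the green mark. Let go of everything, and do not knock about the things standing around.

Things in the scene. Friction and masses are not known exactly. Their poses are not given: they have to be found in the camera images.
- station: Fixed aluminium egg stand. Origin straight below the middle of the near edge of the level tray, 0 to 4 mm above the table. x points level from the robot's side to the tray's hinge (220 mm on), y along the near edge, z up. Side feet, 24 mm wide, at y = +-200 mm, x = -15 to 250 mm; the table between is free. Tray level: its red corner lines meet the pointers' white lines.
- rail_mid (a point): Middle of the steel rail, at the height of its notch floors: station x -55 mm, z 225 mm. Rail 12 mm thick, 26 mm high (14 below this point, 12 above), along y between two 16 mm bars at y = +-200 mm that carry it forward from 16 mm posts at station x 0. Three notches, 30 mm wide, 12 mm deep, open upward, at y = -120, 0, 120 mm. Axes as station.
- wedge_grip (a point): Centre of the heel block of the loose orange wedge (about 120 g), 20 mm above its flat underside. Block 34 mm long (x), 30 wide (y), 40 high; grip it across its width. x points to the thin end, 137 mm ahead. The taper, 120 mm long, 30 wide, falls evenly from 30 mm high at the block to 3 mm. It starts flat on the table, left or right of the stand's front.
- wedge_tip (a point): Middle of the wedge's thin end, 1.5 mm above its underside. Axes as wedge_grip. As it goes in, the heel comes below the rail: an upright hand strikes the rail once the heel is within 105 mm of the edge, so lean it back to the robot, fingers down and forward. 20 to 40 degrees clears the rail; go in 70 mm or more beside the lamp to clear that too. Anywhere along the lip will do.
- lamp_knob (a point): Centre of the black knob on the loose yellow lamp (about 180 g): 22 mm square, 44 mm high, sides along x (across the rail) and y; z up. Cap below it 42 x 50 mm, top 22 mm below this point. Two cheeks hang either side of the rail (3 mm play each, lower ends 67 to 69 mm below this point). Raised 16 to 25 mm it is out of the notch and can travel along the rail.
- lamp_seat (a point): Middle of the underside of the lamp's black key, 48 mm below lamp_knob, between the cheeks; the key is 22 mm wide along the rail (4 mm play each side in a notch) and lies on the notch floor when the lamp is home. Axes as lamp_knob.
- green_notch (a point): Middle of the floor of the green-marked notch (green paint on the rail beside and below it), 12 mm below the rail's top. Any of the three notches except the one in which the lamp starts; another notch is marked grey. x across the rail, y along it, z up.
- tray_edge (a point): Middle of the underside of the white egg tray's near edge, a round lip 10 mm thick; turns with the tray, x along the tray away from the robot's side, z square to the tray. The tray (300 x 220 mm, 1.1 kg) swings freely on a hinge at its far edge, 215 mm from this point and 11 mm higher when level. Starts 0.055 rad low, lip 7 to 11 mm above the table, 19 mm above station's origin when level.
- jug: Loose white bottle, 90 mm wide, 190 mm high; origin at the centre of its underside. Bystander.
- bowl: Loose blue bowl, 110 mm wide, 50 mm high; origin at the centre of its underside. Bystander.
- block: Loose wooden block, 90 x 45 x 30 mm, long side along x; origin at the centre of its underside. Bystander; it lies on the side of the stand's front that the wedge is not on.
- roll: Loose paper label roll lying flat, 76 mm wide, 28 mm high; origin at the centre of its underside. Bystander.

How it is judged:
On the way, in this order (a step that is already met when the one before it is completed fails the run):
1. the wedge lies under the near edge and the tray is level (angle between tray_edge's own z axis and vertical below 0.016 rad and x of wedge_tip in the frame of station above 0.03 m), for 0.3 s.
2. the lamp is lifted out of its notch (z of lamp_seat in the frame of green_notch above 0.012 m), for 0.1 s.
At the end, for the whole second after the job is handed in: Tray level within 0.016 rad; wedge flat (0.05 rad) on the table, its thin end 30 mm or more past the tray's near edge, within 140 mm of its middle; lamp upright (0.08 rad), its key on the floor of the green-marked notch (within 8 mm sideways, 4 mm in height) (all of step 1 and y of wedge_tip in the frame of station between -0.14 and 0.14 m and height (world z) of wedge_tip below 0.006 m and angle between wedge_grip's own z axis and vertical below 0.05 rad and horizontal distance between lamp_seat and green_notch below 0.008 m and z of lamp_seat in the frame of green_notch below 0.004 m and angle between lamp_seat's own z axis and vertical below 0.08 rad); the robot touches nothing.
It fails at once if the lamp falls off the rail (height (world z) of lamp_seat below 0.18 m).
It fails at once if a bystander is knocked over or shoved more than 50 mm (distance of any of jug, bowl, block, roll from where it was at the start of the episode above 0.05 m or angle between jug's own z axis and vertical above 0.5 rad).
It also fails if it takes over 72 s, if anything falls off the work surface, if the arm or the gripper's body presses on something with over 40 N, if the wrist force passes 120 N, or if a joint passes its speed limit or range.

## Working session

There is one attempt and no reset: what is moved stays moved. The work goes in short steps, Python scripts to look and compute and a tool call to move; the robot and the scene stay as the last step left them, time stands still between calls to the robot, and variables do not carry over. Pictures are saved under pics/ and viewed, about 8 in all and at most 12, crops included, and the job is handed in when it is done.

Besides the shell and the picture viewer there is one more tool, called after "Emit:" as name(argument=value, ...) on one line, values as JSON. drive_tool: Moves the arm, as the interface text tells. Shifts and turns lie within -1 to 1; 1 stands for 0.04 m of shift or 6 degrees of turn. Its arguments: {"type":"object","properties":{"targets":{"type":"array"},"claw":{"type":"number"},"newtons":{"type":"number"}},"required":["targets"]}

```bash
mkdir -p pics; ls
cat > h.py <<'E'
import numpy as np, cv2
from station import arm
from scipy.spatial.transform import Rotation as R
def grab(cam):
    c=arm.get_calibration(cam); im,d=arm.grab_frame(cam); return im,d,c
def w(p,c): return np.array(c["rotation"])@np.array(p)+np.array(c["origin"])
def px(u,v,d,c):
    m=np.array(c["mtx"]); return w([(u-m[0,2])/m[0,0]*d,-(v-m[1,2])/m[1,1]*d,-d],c)
def marks(names,cam,c):
    for n in names:
        r=arm.landmark_of(n,cam)[:2]
        print(cam,n,[(np.round(w(x["point"],c),4).tolist(),round(x["score"],2)) for x in r])
def cloud(mask,d,c):
    v,u=np.nonzero(mask&(d>0)); z=d[v,u]; m=np.array(c["mtx"])
    P=np.c_[(u-m[0,2])/m[0,0]*z,-(v-m[1,2])/m[1,1]*z,-z]
    return P@np.array(c["rotation"]).T+np.array(c["origin"])
def save(n,im): cv2.imwrite("pics/"+n,cv2.cvtColor(im,cv2.COLOR_RGB2BGR))
E
python3 - <<'E'
from h import *
s=arm.get_state(); print(s["t"],s["eef_pos"],s["ee_rot"],s["force"])
ims=[]
for cam in ["scene","side"]:
    im,d,c=grab(cam); ims.append(im); print(cam,np.round(c["origin"],3),np.round(c["rotation"],2).tolist(),c["mtx"], [k for k in c])
    marks(["station","rail_mid","wedge_grip","wedge_tip","lamp_knob","lamp_seat","green_notch","tray_edge"]+(["jug","bowl","block","roll"] if cam=="scene" else []),cam,c)
    save(cam+"0.png",im)
E
```

```text
pics
0.0 [ 6.74512351e-01 -2.60365284e-05  2.25633835e-01] [ 3.13995189e+00 -1.21937898e-04 -1.57092671e+00] [ 0.17310618 -0.22715894 -0.50217615]
scene [ 1.259 -0.78   1.099] [0.86, 0.0, 0.71] [[470.25520091   0.         248.36052171]
 [  0.         470.25520091 189.59945186]
 [  0.           0.           1.        ]] ['mtx', 'origin', 'rotation']
scene station [([0.272, -1.767, 0.1125], 0.69)]
scene rail_mid [([0.3207, -1.7183, 0.1612], 0.62)]
scene wedge_grip [([0.1223, -1.9167, -0.0372], 0.39)]
scene wedge_tip [([0.2511, -1.7879, 0.0916], 0.57)]
scene lamp_knob []
scene lamp_seat []
scene green_notch [([0.2999, -1.7391, 0.1404], 0.5)]
scene tray_edge [([0.2815, -1.7574, 0.1221], 0.82), ([0.3209, -1.7181, 0.1614], 0.74)]
scene jug [([0.3376, -1.7014, 0.1781], 0.86)]
scene bowl [([0.0957, -1.9433, -0.0638], 0.6)]
scene block [([0.0828, -1.9561, -0.0766], 0.62)]
scene roll [([0.2229, -1.8161, 0.0634], 0.56)]
side [0.736 0.709 1.29 ] [0.59, -0.01, 2.92] [[380.73170511   0.         255.21243063]
 [  0.         380.73170511 191.8451547 ]
 [  0.           0.           1.        ]] ['mtx', 'origin', 'rotation']
side station [([-3.5734, -3.5996, -3.0193], 0.64)]
side rail_mid [([-3.0202, -3.0464, -2.4661], 0.89)]
side wedge_grip [([-3.076, -3.1022, -2.5219], 0.59)]
side wedge_tip [([-3.0981, -3.1243, -2.544], 0.62), ([-3.5853, -3.6115, -3.0312], 0.51)]
side lamp_knob [([-2.6991, -2.7253, -2.145], 0.84)]
side lamp_seat [([-2.8338, -2.8599, -2.2796], 0.71)]
side green_notch []
side tray_edge [([-3.5751, -3.6012, -3.0209], 0.94)]
```

```bash
sed -i 's/^def grab(cam):/def grab(cam):  # calibration rotation is rpy/; s/c=arm.get_calibration(cam); im/c=dict(arm.get_calibration(cam)); c["rotation"]=R.from_euler("xyz",c["rotation"]).as_matrix(); im/' h.py
python3 - <<'E'
from h import *
ims=[]
for cam in ["scene","side"]:
    im,d,c=grab(cam); ims.append(im); print(cam,np.round(c["origin"],3))
    marks(["station","rail_mid","wedge_grip","wedge_tip","lamp_knob","lamp_seat","green_notch","tray_edge","jug","bowl","block","roll"],cam,c)
    np.savez(cam+"0.npz",im=im,d=d,o=c["origin"],r=c["rotation"],m=c["mtx"])
    save(cam+"0.png",cv2.resize(im,(768,576)))
E
```

```text
scene [ 1.259 -0.78   1.099]
scene station [([0.6599, 0.0043, 0.0081], 0.67), ([0.6011, -0.1112, 0.2339], 0.18)]
scene rail_mid [([0.6051, 0.0077, 0.2293], 0.94)]
scene wedge_grip [([0.4635, 0.2571, 0.0214], 0.5)]
scene wedge_tip [([0.5962, 0.2882, 0.0024], 0.62)]
scene lamp_knob [([0.659, 0.0064, 0.0088], 0.42)]
scene lamp_seat []
scene green_notch [([0.6027, -0.109, 0.2316], 0.6), ([0.6024, 0.0045, 0.2325], 0.33)]
scene tray_edge [([0.6651, 0.001, 0.0121], 0.88)]
scene jug [([0.6595, 0.4257, 0.0041], 0.9)]
scene bowl [([0.5553, -0.436, 0.0008], 0.73)]
scene block [([0.5275, -0.3251, 0.0002], 0.64)]
scene roll [([0.6643, -0.3383, 0.0042], 0.68)]
side [0.736 0.709 1.29 ]
side station [([0.66, 0.0046, 0.005], 0.87)]
side rail_mid [([0.6033, 0.0039, 0.2298], 0.95)]
side wedge_grip [([0.4712, 0.2554, 0.0207], 0.76)]
side wedge_tip [([0.6001, 0.279, 0.0027], 0.82)]
side lamp_knob [([0.6094, 0.1239, 0.2774], 0.49)]
side lamp_seat [([0.6086, 0.1287, 0.225], 0.72)]
side green_notch [([0.6123, 0.1248, 0.2761], 0.61)]
side tray_edge [([0.666, 0.0054, 0.0124], 0.63)]
side jug [([0.6615, 0.4194, 0.0033], 0.7)]
side bowl []
side block []
side roll []
```

View pics/scene0.png

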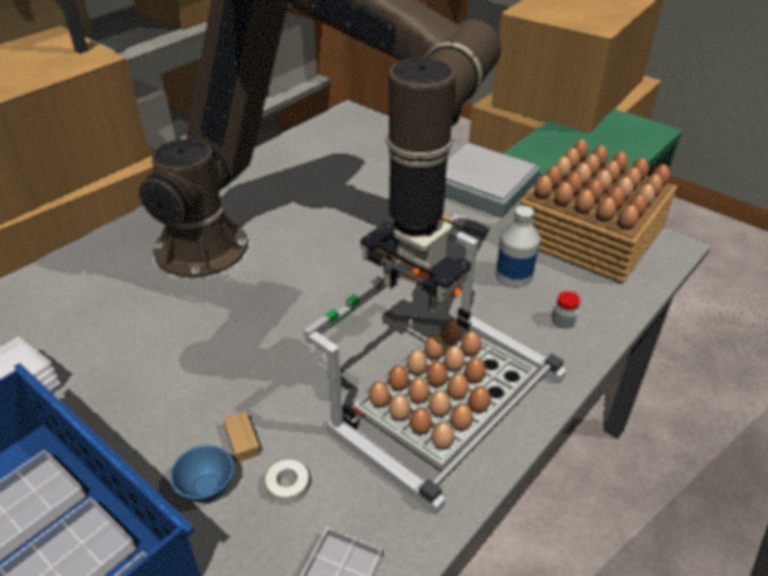

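View pics/side0.png

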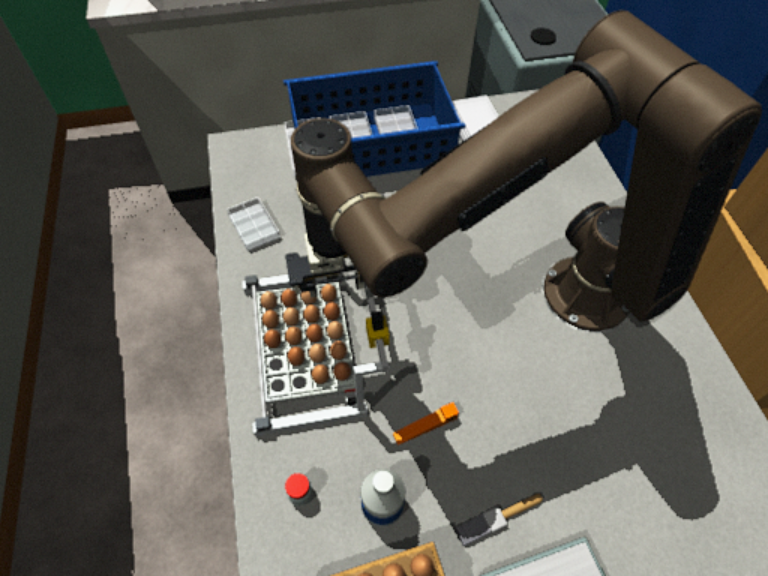

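Run:
```python
from h import *
for cam in ["side","scene"]:
    z=np.load(cam+"0.npz"); c=dict(rotation=z["r"],origin=z["o"],mtx=z["m"]); d=z["d"]
    for n in ["wedge_grip","lamp_knob","tray_edge","station","rail_mid"]:
        r=arm.cut_out(n,cam)
        if not r: print(cam,n,"none"); continue
        P=cloud(r[0]["pixels"],d,c); print(cam,n,r[0]["score"],len(P),np.round(np.percentile(P,[2,50,98],axis=0),3).tolist())
        if n=="wedge_grip":
            rect=cv2.minAreaRect((P[P[:,2]>-.01][:,:2]*1000).astype(np.float32)); print(rect)
            h=P[P[:,2]>.035]; print("heel top",len(h),h.mean(0))
        if n=="tray_edge":
            Q=P[(P[:,2]<.06)]; rect=cv2.minAreaRect((Q[:,:2]*1000).astype(np.float32)); print(rect)
        if n=="station":
            Q=P[(P[:,2]>.195)&(P[:,2]<.26)&(P[:,0]<.63)]; 
            Q=Q[abs(Q[:,1])<.17]; print("rail",len(Q), np.polyfit(Q[:,1],Q[:,0],1) if len(Q)>9 else 0)
            for s in (1,-1):
                Q=P[(P[:,2]<.06)&(s*P[:,1]>.17)&(P[:,0]>.7)]
                if len(Q)>20: print("foot",s,len(Q),Q.mean(0),np.polyfit(Q[:,0],Q[:,1],1))
```

```text
side wedge_grip 0.77 456 [[0.45, 0.243, 0.002], [0.515, 0.27, 0.022], [0.594, 0.292, 0.044]]
((523.041748046875, 268.50390625), (151.12911987304688, 45.31715774536133), 17.54206085205078)
heel top 85 [0.46489776 0.25761084 0.04105106]
side lamp_knob 0.53 294 [[0.55, -0.033, 0.002], [0.61, 0.136, 0.255], [0.629, 0.151, 0.302]]
side tray_edge 0.77 4248 [[0.663, -0.135, 0.028], [0.77, 0.02, 0.048], [0.869, 0.153, 0.094]]
((766.0758056640625, -17.200714111328125), (345.352783203125, 223.1427459716797), 87.78244018554688)
side station 0.69 5705 [[0.615, -0.193, 0.01], [0.772, 0.056, 0.045], [0.885, 0.213, 0.237]]
rail 48 [0.02228445 0.60596023]
foot 1 564 [0.80816108 0.20364306 0.02762846] [-0.02278855  0.22205988]
foot -1 256 [ 0.84413685 -0.1939435   0.02613656] [-0.00561611 -0.18920273]
side rail_mid 0.66 5853 [[0.614, -0.194, 0.01], [0.774, 0.057, 0.044], [0.887, 0.213, 0.238]]
scene wedge_grip 0.48 34 [[0.482, 0.248, 0.005], [0.504, 0.259, 0.027], [0.596, 0.289, 0.033]]
((539.3729858398438, 266.1255798339844), (117.83380126953125, 20.628110885620117), 14.246198654174805)
heel top 0 [nan nan nan]
scene lamp_knob none
scene tray_edge none
scene station 0.58 10023 [[0.606, -0.211, 0.009], [0.768, -0.053, 0.049], [0.894, 0.206, 0.238]]
rail 224 [0.02929477 0.60761809]
foot 1 709 [0.81916562 0.19532608 0.0269538 ] [-0.02797439  0.21824173]
foot -1 965 [ 0.81278946 -0.20329479  0.02667403] [-0.01598029 -0.19030618]
scene rail_mid 0.56 1273 [[0.506, -0.483, 0.002], [0.542, -0.428, 0.026], [0.609, -0.383, 0.053]]<stdin>:10: RuntimeWarning: Mean of empty slice.
  ret = um.true_divide(
```

Emit:
drive_tool(targets=[[-1,0.8,0.5,0,0,1],[-1,0.8,0.5,0,0,1],[-1,0.8,0,0,0,1],[-1,0.8,0,0,0,1],[0,0.5,0,0,0,1]], claw=1)

```text
t: 3.52
eef_pos: [0.5137, 0.1472, 0.2683]
ee_rot: [-3.139, -0.001, -1.044]
force: [-0.1, 1.6, 0.0]
width: 0.0876
```

Emit:
drive_tool(targets=[[-0.4,0.7,-0.2,0,0,1],[-0.4,0.7,-0.2,0,0,1],[-0.4,0.7,-0.2,0,0,1],[0,0.6,-0.2,0,0,1],[0,0,0,0,0,1]])

```text
t: 4.15
eef_pos: [0.4665, 0.2573, 0.2339]
ee_rot: [3.141, 0.0, -0.518]
force: [-0.3, 0.3, 0.8]
width: 0.0876
```

Emit:
drive_tool(targets=[[0,0,0,0,0,1],[0,0,0,0,0,1],[0,0,0,0,0,1],[0,0,0,0,0,1],[0,0,0,0,0,1]])

```text
t: 4.78
eef_pos: [0.467, 0.256, 0.2347]
ee_rot: [-3.141, -0.0, 0.003]
force: [0.5, 0.8, 0.9]
width: 0.0875
```

Emit:
drive_tool(targets=[[0,0,0,0,0,1],[0,0,0,0,0,1],[0,0,0,0,0,0.2],[0,0,0,0,0,0]])

```text
t: 5.28
eef_pos: [0.467, 0.256, 0.2346]
ee_rot: [-3.142, -0.0, 0.229]
force: [-0.1, -0.4, -0.1]
width: 0.0876
```

Run:
```python
from h import *
s=arm.get_state(); print(s["t"],np.round(s["eef_pos"],4),s["ee_rot"],np.round(s["q"],2))
im,d,c=grab("wrist"); save("w1.png",im); print(c["origin"])
marks(["wedge_grip","wedge_tip"],"wrist",c)
r=arm.cut_out("wedge_grip","wrist")
if r:
    P=cloud(r[0]["pixels"],d,c); print(r[0]["score"],len(P))
    h=P[P[:,2]>.034]; print("heel",len(h),h.mean(0),cv2.minAreaRect((h[:,:2]*1000).astype(np.float32)))
    print(cv2.minAreaRect((P[:,:2]*1000).astype(np.float32)))
```

```text
5.275 [0.467  0.256  0.2346] [-3.14158336e+00 -5.70034708e-05  2.28656295e-01] [ 0.87  0.12 -0.29  0.   -1.16  0.93]
[0.54869223 0.27536885 0.39383334]
wrist wedge_grip [([0.4637, 0.2562, 0.0175], 0.73)]
wrist wedge_tip [([0.5992, 0.2801, 0.0015], 0.68)]
0.81 4337
heel 908 [0.46790357 0.25867661 0.04077366] ((466.94024658203125, 258.3116760253906), (34.78784942626953, 29.824771881103516), 12.277555465698242)
((520.441650390625, 269.4036560058594), (164.96803283691406, 33.92604446411133), 11.571661949157715)
```

View pics/w1.png

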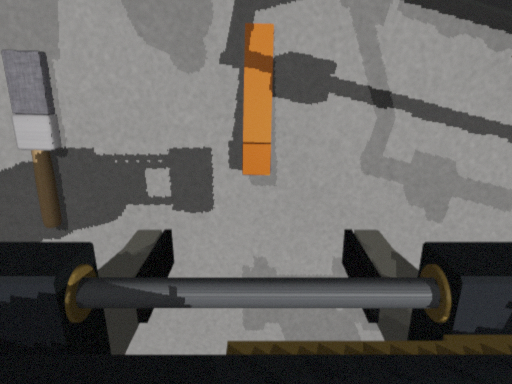

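Emit:
drive_tool(targets=[[0,0,0,0.2,-0.98,-0.23],[0,0,-0.3,0.2,-0.98,0],[0,0,-0.5,0.2,-0.98,0],[0,0,-0.5,0.2,-0.98,0],[0.1,0,-0.7,0.2,-0.98,0]])

```text
t: 6.1
eef_pos: [0.4797, 0.2593, 0.1774]
ee_rot: [3.129, -0.482, 0.205]
force: [3.1, -0.6, 3.2]
width: 0.0877
```

Emit:
drive_tool(targets=[[0.15,0.1,-0.7,0.2,-0.98,0],[0,0,-0.9,0,0,0],[0,0,-0.9,0,0,0],[0,0,-0.5,0,0,0],[0,0,0,0,0,0]])

```text
t: 6.72
eef_pos: [0.5268, 0.2953, 0.114]
ee_rot: [3.097, -0.488, 0.199]
force: [-0.4, -1.0, -0.1]
width: 0.0875
```

Run:
```python
from h import *
s=arm.get_state(); print(np.round(s["q"],3),np.round(s["eef_pos"],4),s["ee_rot"])
```

```text
[ 0.645  0.14  -1.016  1.627 -0.245 -0.461] [0.5268 0.2953 0.114 ] [ 3.09742599 -0.48825631  0.19909739]
```

Emit:
drive_tool(targets=[[-0.3,-0.2,0.4,-0.2,0.95,0],[-0.3,-0.2,0.3,-0.2,0.95,0],[-0.3,-0.2,0,-0.2,0.95,0],[-0.3,-0.2,0,-0.2,0.95,0],[-0.3,-0.13,0,-0.1,0.6,0]])

```text
t: 7.35
eef_pos: [0.5323, 0.2645, 0.1537]
ee_rot: [3.065, -0.267, 0.188]
force: [1.3, -0.4, 0.1]
width: 0.0875
```

Run:
```python
from h import *
s=arm.get_state(); r=np.array(s["ee_rot"]); print(np.round(s["q"],3),np.round(s["eef_pos"],4),np.round(r,3))
e=(R.from_euler("xyz",[np.pi,0,.205])*R.from_euler("xyz",r).inv()).as_rotvec()/np.radians(6)
print("turn",np.round(e,2),"shift",np.round((np.array([.467,.258,.006])-s["eef_pos"])/.04,2))
```

```text
[ 0.926  0.162 -0.617  0.381 -0.679  0.539] [0.5323 0.2645 0.1537] [ 3.065 -0.267  0.188]
turn [0.21 2.64 0.26] shift [-1.63 -0.16 -3.69]
```

Emit:
drive_tool(targets=[[-0.4,-0.04,0,0.06,0.9,0.1],[-0.4,-0.04,0,0.1,0.9,0.1],[-0.4,-0.04,0,0.05,0.84,0.06],[-0.4,-0.04,0,0,0,0],[0,0,0,0,0,0]])

```text
t: 7.98
eef_pos: [0.4689, 0.2562, 0.1534]
ee_rot: [3.138, -0.005, 0.205]
force: [0.8, 0.1, -0.2]
width: 0.0877
```

```bash
cat > st.py <<'E'
from h import *
import sys
# usage: st.py x y z yaw lean_deg(about tool-yaw frame)
s=arm.get_state(); r=np.array(s["ee_rot"]); print("t",s["t"],np.round(s["q"],3),np.round(s["eef_pos"],4),np.round(r,3),np.round(s["force"],1),s["width"])
if len(sys.argv)>1:
    a=[float(v) for v in sys.argv[1:]]
    G=R.from_euler("z",a[3])*R.from_euler("y",-a[4],degrees=True)*R.from_euler("x",np.pi)
    print("turn",np.round((G*R.from_euler("xyz",r).inv()).as_rotvec()/np.radians(6),2),"shift",np.round((np.array(a[:3])-s["eef_pos"])/.04,2))
E
python3 st.py .467 .258 .006 .205 0
```

```text
t 7.975 [ 0.872  0.188 -0.406  0.007 -0.975  0.901] [0.4689 0.2562 0.1534] [ 3.138 -0.005  0.205] [ 0.8  0.1 -0.2] 0.08769479931861161
turn [ 0.02  0.05 -0.  ] shift [-0.05  0.05 -3.69]
```

```bash
cat > fk.py <<'E'
import numpy as np
from scipy.optimize import least_squares
from scipy.spatial.transform import Rotation as R
D=[([0.288,0.359,0.012,0,-1.224,-0.288],[.6745,0,.2256],[3.13995,-.0001,-1.5709]),
([0.872,0.188,-0.406,0.007,-0.975,0.901],[.4689,.2562,.1534],[3.138,-.005,.205]),
([0.926,0.162,-0.617,0.381,-0.679,0.539],[.5323,.2645,.1537],[3.065,-.267,.188]),
([0.645,0.14,-1.016,1.627,-0.245,-0.461],[.5268,.2953,.114],[3.09743,-.48826,.1991])]
def dirs(q,s=1):
    R1=R.from_euler("z",q[0]);R2=R1*R.from_euler("y",q[1]);R3=R1*R.from_euler("y",q[1]-q[2])
    return R1,R2,R3,R3*R.from_euler("x",s*q[3])*R.from_euler("y",-q[4])
def fk(q,p,s=1):
    R1,R2,R3,R5=dirs(q,s); return R1.apply([p[0],0,p[1]])+R2.apply([0,0,p[2]])+R3.apply([p[3],0,p[4]])+R5.apply([p[5],0,0])
if __name__=="__main__":
  for s in (1,-1):
    for q,x,r in D: print(np.round(dirs(q,s)[3].apply([1,0,0]),3),np.round(R.from_euler("xyz",r).apply([0,0,1]),3))
    f=lambda p:np.concatenate([fk(q,p,s)-x for q,x,r in D])
    o=least_squares(f,[.05,.4,.5,.45,.0,.3]); print(s,np.round(o.x,3),np.abs(o.fun).max())
E
python3 fk.py
```

```text
[-0. -0. -1.] [-0.002 -0.    -1.   ]
[-0.003  0.005 -1.   ] [ 0.006 -0.002 -1.   ]
[-0.1    0.256 -0.962] [ 0.273 -0.026 -0.962]
[ 0.177  0.436 -0.882] [ 0.468  0.049 -0.882]
1 [ 0.304 -2.284  1.319 -0.341  0.504 -0.606] 0.17552022660635636
[-0. -0. -1.] [-0.002 -0.    -1.   ]
[ 0.006 -0.002 -1.   ] [ 0.006 -0.002 -1.   ]
[ 0.273 -0.025 -0.962] [ 0.273 -0.026 -0.962]
[ 0.468  0.049 -0.882] [ 0.468  0.049 -0.882]
-1 [0.039 0.437 0.683 0.386 0.011 0.734] 0.18350188932479466
```

```bash
sed -i 's/R1.apply(\[p\[0\],0,p\[1\]\])/R1.apply([p[0],p[6],p[1]])/; s/\.0,\.3\])/.0,.3,-.19])/' fk.py
cat >> fk.py <<'E'
  P=o.x; lo=np.array([-3.07,-1.43,-1.02,-3.03,-3.05,-3.03]);hi=np.array([3.07,2.12,1.25,1.67,0,3.03])
  np.save("P.npy",P)
  def reach(x,y,z,yaw,lean):
    d=R.from_euler("z",yaw).apply([np.sin(np.radians(lean)),0,-np.cos(np.radians(lean))]); best=None
    for g in ([.3,.2,-.6,0,-.7],[.3,.2,-.6,.8,-.5],[.3,.2,-.6,-.8,-.5],[.3,.2,-.6,-2,-.5]):
      o=least_squares(lambda q:np.r_[fk(q,P,-1)-[x,y,z],.3*(dirs(q,-1)[3].apply([1,0,0])-d)],g,bounds=(lo[:5],hi[:5]))
      if best is None or o.cost<best.cost: best=o
    return round(np.abs(best.fun).max(),4),np.round(best.x,2).tolist()
  for x in (.5,.53,.55,.57,.62):
    for y in (-.04,-.09):
      for l in (15,20,25,30): print(x,y,l,reach(x,y,.01,-.024,l))
E
python3 fk.py | tail -41; python3 st.py .467 .258 .006 .205 0
```

```text
-1 [ 0.176 -0.974  1.013  0.009  0.266  0.039 -0.179] 0.09614292709430283
0.5 -0.04 15 (np.float64(0.1029), [0.27, 0.07, -1.02, 0.27, -0.26])
0.5 -0.04 20 (np.float64(0.1047), [0.27, 0.07, -1.02, 0.49, -0.19])
0.5 -0.04 25 (np.float64(0.1066), [0.27, 0.07, -1.02, 0.89, -0.15])
0.5 -0.04 30 (np.float64(0.1088), [0.27, 0.07, -1.02, 1.47, -0.14])
0.5 -0.09 15 (np.float64(0.1009), [0.16, 0.08, -1.02, 0.18, -0.24])
0.5 -0.09 20 (np.float64(0.1027), [0.16, 0.08, -1.02, 0.35, -0.17])
0.5 -0.09 25 (np.float64(0.1047), [0.16, 0.07, -1.02, 0.76, -0.11])
0.5 -0.09 30 (np.float64(0.1068), [0.17, 0.07, -1.02, 1.62, -0.09])
0.53 -0.04 15 (np.float64(0.0935), [0.25, 0.1, -1.02, 0.29, -0.23])
0.53 -0.04 20 (np.float64(0.0954), [0.25, 0.1, -1.02, 0.56, -0.16])
0.53 -0.04 25 (np.float64(0.0974), [0.26, 0.1, -1.02, 1.06, -0.12])
0.53 -0.04 30 (np.float64(0.0996), [0.26, 0.09, -1.02, 1.67, -0.13])
0.53 -0.09 15 (np.float64(0.0915), [0.15, 0.11, -1.02, 0.19, -0.21])
0.53 -0.09 20 (np.float64(0.0933), [0.15, 0.1, -1.02, 0.41, -0.14])
0.53 -0.09 25 (np.float64(0.0954), [0.16, 0.1, -1.02, 0.98, -0.08])
0.53
[... 1197 characters left out ...]
 [0.22, 0.18, -1.02, 0.42, -0.14])
0.62 -0.04 20 (np.float64(0.0639), [0.22, 0.18, -1.02, 1.0, -0.09])
0.62 -0.04 25 (np.float64(0.0663), [0.22, 0.18, -1.02, 1.67, -0.1])
0.62 -0.04 30 (np.float64(0.0694), [0.23, 0.17, -1.02, 1.67, -0.13])
0.62 -0.09 15 (np.float64(0.0599), [0.14, 0.19, -1.02, 0.3, -0.13])
0.62 -0.09 20 (np.float64(0.0619), [0.14, 0.18, -1.02, 0.9, -0.06])
0.62 -0.09 25 (np.float64(0.0645), [0.14, 0.18, -1.02, 1.67, -0.07])
0.62 -0.09 30 (np.float64(0.0656), [0.12, 0.18, -1.02, -3.03, -0.12])
t 7.975 [ 0.872  0.188 -0.406  0.007 -0.975  0.901] [0.4689 0.2562 0.1534] [ 3.138 -0.005  0.205] [ 0.8  0.1 -0.2] 0.08769479931861161
turn [ 0.02  0.05 -0.  ] shift [-0.05  0.05 -3.69]
```

Emit:
drive_tool(targets=[[-0.05,0.05,-0.9,0,0.05,0],[0,0,-0.9,0,0,0],[0,0,-0.9,0,0,0],[0,0,-0.9,0,0,0],[0,0,0,0,0,0]])

```text
t: 8.6
eef_pos: [0.4666, 0.2566, 0.0074]
ee_rot: [3.135, 0.005, 0.205]
force: [-0.4, -0.9, 0.4]
width: 0.0879
```

Emit:
drive_tool(targets=[[0,0,0,0,0,0],[0,0,0,0,0,0],[0,0,0,0,0,0],[0,0,0,0,0,0]], claw=0, newtons=25)

```text
t: 9.1
eef_pos: [0.4692, 0.2583, 0.01]
ee_rot: [3.139, -0.0, 0.204]
force: [-0.9, 0.0, -0.3]
width: 0.0532
```

Emit:
drive_tool(targets=[[0,0,0,0,0,0],[0,0,0,0,0,0],[0,0,0,0,0,0],[0,0,0,0,0,0],[0,0,0,0,0,0]])

```text
t: 9.72
eef_pos: [0.469, 0.258, 0.0093]
ee_rot: [3.138, 0.001, 0.204]
force: [0.1, 0.3, 0.7]
width: 0.03
```

```bash
python3 st.py; sed -i 's/\[.05,.4,.5,.45,.0,.3,-.19\]/[.0,.14,.6,.45,.0,.32,-.19],x_scale=.1/; s/(.5,.53,.55,.57,.62)/(.53,.56,.62)/; s/(-.04,-.09)/(-.04,)/' fk.py; python3 fk.py | tail -13
```

```text
t 9.725 [ 0.871  0.378 -0.55   0.004 -0.645  0.9  ] [0.469  0.258  0.0093] [3.138e+00 1.000e-03 2.040e-01] [0.1 0.3 0.7] 0.029961750468127876
-1 [ 0.176 -0.974  1.013  0.009  0.266  0.039 -0.179] 0.0961429256458359
0.53 -0.04 15 (np.float64(0.0935), [0.25, 0.1, -1.02, 0.29, -0.23])
0.53 -0.04 20 (np.float64(0.0954), [0.25, 0.1, -1.02, 0.56, -0.16])
0.53 -0.04 25 (np.float64(0.0974), [0.26, 0.1, -1.02, 1.06, -0.12])
0.53 -0.04 30 (np.float64(0.0996), [0.26, 0.09, -1.02, 1.67, -0.13])
0.56 -0.04 15 (np.float64(0.0835), [0.24, 0.13, -1.02, 0.32, -0.2])
0.56 -0.04 20 (np.float64(0.0854), [0.24, 0.13, -1.02, 0.65, -0.14])
0.56 -0.04 25 (np.float64(0.0875), [0.24, 0.12, -1.02, 1.29, -0.11])
0.56 -0.04 30 (np.float64(0.09), [0.25, 0.12, -1.02, 1.67, -0.13])
0.62 -0.04 15 (np.float64(0.0619), [0.22, 0.18, -1.02, 0.42, -0.14])
0.62 -0.04 20 (np.float64(0.0639), [0.22, 0.18, -1.02, 1.0, -0.09])
0.62 -0.04 25 (np.float64(0.0663), [0.22, 0.18, -1.02, 1.67, -0.1])
0.62 -0.04 30 (np.float64(0.0694), [0.23, 0.17, -1.02, 1.67, -0.13])
```

```bash
sed -i 's/R1,R2,R3,R5=dirs(q,s); return /R1,R2,R3,R5=dirs(q,s); return np.r_[p[7:9],0]+/; s/,-.19\],x_scale/,0,0,-.19],x_scale/; s/^(\[0.926/([0.871,0.378,-0.55,0.004,-0.645,0.9],[0.469,0.258,0.0093],[3.138,.001,.204]),\n&/' fk.py; sed -i 's/np.abs(o.fun).max())/np.round(o.fun.reshape(-1,3),3).tolist())/' fk.py; python3 fk.py | tail -13
```

```text
-1 [ 0.293  0.185  0.052  0.153  0.124  0.093  0.049  0.191 -0.14 ] [[-0.02, 0.048, -0.019], [0.007, 0.018, 0.008], [0.009, 0.019, 0.084], [-0.055, 0.021, -0.025], [0.059, -0.105, -0.048]]
0.53 -0.04 15 (np.float64(0.0839), [0.13, 1.07, -1.02, -3.03, -0.75])
0.53 -0.04 20 (np.float64(0.0898), [0.11, 1.2, -1.02, -3.03, -0.99])
0.53 -0.04 25 (np.float64(0.0917), [0.08, 1.35, -1.02, -3.03, -1.26])
0.53 -0.04 30 (np.float64(0.0887), [0.06, 1.48, -1.02, -3.03, -1.5])
0.56 -0.04 15 (np.float64(0.0574), [0.13, 0.8, -1.02, -3.03, -0.46])
0.56 -0.04 20 (np.float64(0.0642), [0.12, 0.88, -1.02, -3.03, -0.63])
0.56 -0.04 25 (np.float64(0.0711), [0.1, 0.98, -1.02, -3.03, -0.84])
0.56 -0.04 30 (np.float64(0.0764), [0.08, 1.1, -1.02, -3.03, -1.08])
0.62 -0.04 15 (np.float64(0.0318), [0.12, 0.51, -1.02, -3.03, -0.19])
0.62 -0.04 20 (np.float64(0.0361), [0.11, 0.55, -1.02, -3.03, -0.31])
0.62 -0.04 25 (np.float64(0.0394), [0.1, 0.59, -1.02, -3.03, -0.44])
0.62 -0.04 30 (np.float64(0.0412), [0.09, 0.65, -1.02, -3.03, -0.59])
```

```bash
sed -i 's/np.r_\[p\[7:9\],0\]+R1.apply(\[p\[0\],p\[6\],p\[1\]\])/R1.apply([p[0],0,p[1]])+(R3*R.from_euler("x",s*q[3])).apply([0,p[6],0])/; s/,0,0,-.19\],x_scale/,-.19],x_scale/;s/(-.04,)/(0,-.04,-.1)/' fk.py; python3 fk.py | tail -37
```

```text
-1 [ 0.001  0.199  0.601  0.463 -0.     0.378 -0.192] [[0.0, -0.0, 0.0], [-0.0, 0.0, -0.0], [0.0, -0.0, -0.0], [-0.0, 0.0, 0.0], [0.0, -0.0, -0.0]]
0.53 0 15 (np.float64(0.0056), [0.3, 0.25, -1.02, 0.82, -0.1])
0.53 0 20 (np.float64(0.0226), [0.3, 0.24, -1.02, 0.75, -0.07])
0.53 0 25 (np.float64(0.0417), [0.35, 0.26, -0.9, 0.09, -0.02])
0.53 0 30 (np.float64(0.0284), [-0.33, 0.29, -0.78, -2.46, -0.12])
0.53 -0.04 15 (np.float64(0.0035), [0.22, 0.25, -1.02, 0.8, -0.07])
0.53 -0.04 20 (np.float64(0.0163), [0.26, 0.25, -0.97, 0.5, -0.07])
0.53 -0.04 25 (np.float64(0.0363), [0.28, 0.27, -0.88, -0.02, -0.0])
0.53 -0.04 30 (np.float64(0.0303), [0.16, 0.28, -0.71, -0.8, -0.0])
0.53 -0.1 15 (np.float64(0.0), [0.18, 0.28, -0.92, 0.43, -0.13])
0.53 -0.1 20 (np.float64(0.0126), [0.16, 0.27, -0.93, 0.34, -0.05])
0.53 -0.1 25 (np.float64(0.0237), [0.16, 0.27, -0.86, -0.05, -0.0])
0.53 -0.1 30 (np.float64(0.0202), [0.11, 0.28, -0.74, -0.57, -0.0])
0.56 0 15 (np.float64(0.0024), [0.21, 0.28, -1.01, 1.05, -0.07])
0.56 0 20 (np.float64(0.0198), [0.29, 0.28, -0.96, 0.73, -0.08])
0.56 0 25 (np.float64(
[... 745 characters left out ...]
[0.26, 0.35, -0.87, 0.76, -0.09])
0.62 0 25 (np.float64(0.0269), [0.3, 0.35, -0.8, 0.39, -0.07])
0.62 0 30 (np.float64(0.0458), [0.28, 0.37, -0.67, -0.32, -0.0])
0.62 -0.04 15 (np.float64(0.0), [0.28, 0.38, -0.71, 0.33, -0.24])
0.62 -0.04 20 (np.float64(0.01), [0.22, 0.35, -0.84, 0.61, -0.08])
0.62 -0.04 25 (np.float64(0.0262), [0.24, 0.36, -0.78, 0.26, -0.05])
0.62 -0.04 30 (np.float64(0.0368), [0.22, 0.37, -0.67, -0.31, -0.0])
0.62 -0.1 15 (np.float64(0.0), [0.18, 0.39, -0.64, 0.19, -0.29])
0.62 -0.1 20 (np.float64(0.0051), [0.13, 0.37, -0.8, 0.48, -0.08])
0.62 -0.1 25 (np.float64(0.0185), [0.14, 0.37, -0.75, 0.17, -0.03])
0.62 -0.1 30 (np.float64(0.0232), [0.13, 0.37, -0.67, -0.27, -0.0])
```

```bash
cat > rs.py <<'E'
from fk import *
P=np.array(least_squares(lambda p:np.concatenate([fk(q,p,-1)-x for q,x,r in D]),[0,.2,.6,.46,0,.38,-.19]).x); np.save("P.npy",P)
lo=np.array([-3.07,-1.43,-1.02,-3.03,-3.05]);hi=np.array([3.07,2.12,1.25,1.67,0])
rng=np.random.default_rng(0)
def sols(x,y,z,yaw,lean,n=12):
    d=R.from_euler("z",yaw).apply([np.sin(np.radians(lean)),0,-np.cos(np.radians(lean))]); S=[]
    for k in range(n):
      g=rng.uniform(lo,hi)*[.3,.5,.9,.95,.5]
      o=least_squares(lambda q:np.r_[fk(q,P,-1)-[x,y,z],.3*(dirs(q,-1)[3].apply([1,0,0])-d)],g,bounds=(lo,hi),max_nfev=40)
      if np.abs(o.fun).max()<1e-3:
        q=np.round(o.x,2).tolist()
        G=(R.from_euler("z",yaw)*R.from_euler("y",-lean,degrees=True)*R.from_euler("x",np.pi))
        M=dirs(o.x,-1)[3].inv()*G; q.append(round(float(np.arctan2(M.as_matrix()[2,1],M.as_matrix()[1,1])),2))
        if not any(np.abs(np.subtract(q,t)).max()<.05 for t in S): S.append(q)
    return S
if __name__=="__main__":
  print(sols(.469,.258,.0093,.204,0.), sols(.6745,0,.2256,-1.5709,0))
  for y in (0,-.05,-.1):
   for yaw in (-.3,-.024,.3):
    for l in (20,25,30):
     print(y,yaw,l,[sols(x,y,.01,yaw,l) for x in (.55,.62)])
E
time python3 rs.py
```

```text
[[0.87, 0.38, -0.55, -0.0, -0.64, -2.48]] [[0.29, 0.36, 0.01, 0.0, -1.22, -1.28]]
0 -0.3 20 [[], []]
0 -0.3 25 [[], []]
0 -0.3 30 [[], [[-0.31, 0.36, -0.72, -2.97, -0.04, 0.16]]]
0 -0.024 20 [[], []]
0 -0.024 25 [[], []]
0 -0.024 30 [[], []]
0 0.3 20 [[], [[0.32, 0.37, -0.66, 0.03, -0.19, -3.09]]]
0 0.3 25 [[], []]
0 0.3 30 [[], [[0.3, 0.36, -0.69, -0.25, -0.0, 2.9]]]
-0.05 -0.3 20 [[], []]
-0.05 -0.3 25 [[], []]
-0.05 -0.3 30 [[], []]
-0.05 -0.024 20 [[], []]
-0.05 -0.024 25 [[], []]
-0.05 -0.024 30 [[], []]
-0.05 0.3 20 [[[0.25, 0.29, -0.75, -0.1, -0.18, 3.0]], [[0.21, 0.38, -0.59, -0.12, -0.26, 2.95]]]
-0.05 0.3 25 [[[0.23, 0.29, -0.74, -0.27, -0.11, 2.81]], [[0.19, 0.37, -0.6, -0.25, -0.18, 2.8]]]
-0.05 0.3 30 [[[0.14, 0.28, -0.66, -0.61, -0.14, 2.39]], [[0.14, 0.36, -0.55, -0.52, -0.16, 2.49]]]
-0.1 -0.3 20 [[], []]
-0.1 -0.3 25 [[], []]
-0.1 -0.3 30 [[], []]
-0.1 -0.024 20 [[], []]
-0.1 -0.024 25 [[], []]
-0.1 -0.024 30 [[], []]
-0.1 0.3 20 [[[0.12, 0.31, -0.66, -0.24, -0.27, 2.74]], [[0.1, 0.39, -0.52, -0.21, -0.33, 2.75]]]
-0.1 0.3 25 [[[0.07, 0.3, -0.64, -0.44, -0.23, 2.5]], [[0.07, 0.38, -0.52, -0.38, -0.27, 2.57]]]
-0.1 0.3 30 [[[-0.03, 0.29, -0.58, -0.71, -0.25, 2.16]], [[0.0, 0.37, -0.48, -0.61, -0.26, 2.28]]]
real	0m53.052s
user	0m51.232s
sys	0m0.153s
```

Emit:
drive_tool(targets=[[0,0,0.5,0,0,0],[0,-0.9,0,0,0,0],[0,-1,0,0,0,0],[0,-1,0,0,0,0.2],[0,-1,0,0,0,0.2]])

```text
t: 10.35
eef_pos: [0.4686, 0.1008, 0.0292]
ee_rot: [3.138, 0.001, 0.247]
force: [-0.3, -0.2, -1.0]
width: 0.0299
```

Emit:
drive_tool(targets=[[0,-1,0,0,0,0.2],[0,-1,0,0,0,0.2],[0.3,-1,0,0,0,0.2],[0.3,-1,0,0,0,0.2],[0.3,-1,0,0,0,0]])

```text
t: 10.98
eef_pos: [0.5051, -0.0993, 0.0292]
ee_rot: [3.138, 0.001, 0.33]
force: [0.9, 0.7, -1.5]
width: 0.0301
```

```bash
python3 st.py .522 -.12 .01 .33 0
python3 - <<'E'
from rs import *
for p in [(.532,-.117,.011),(.57,-.1,.011),(.617,-.088,.011)]:
  for l in (25,30): print(p,l,sols(*p,.33,l,8))
E
```

```text
t 10.975 [ 0.191  0.319 -0.582  0.006 -0.67   1.706] [ 0.5051 -0.0993  0.0292] [3.138e+00 1.000e-03 3.300e-01] [ 0.9  0.7 -1.5] 0.030080581176360918
turn [ 0.03  0.   -0.  ] shift [ 0.42 -0.52 -0.48]
(0.532, -0.117, 0.011) 25 [[-0.0, 0.28, -0.62, -0.51, -0.29, 2.34]]
(0.532, -0.117, 0.011) 30 [[-0.11, 0.28, -0.58, -0.76, -0.31, 2.02]]
(0.57, -0.1, 0.011) 25 [[0.05, 0.32, -0.58, -0.45, -0.27, 2.45]]
(0.57, -0.1, 0.011) 30 [[-0.04, 0.32, -0.54, -0.7, -0.28, 2.14]]
(0.617, -0.088, 0.011) 25 [[0.08, 0.37, -0.52, -0.39, -0.28, 2.54]]
(0.617, -0.088, 0.011) 30 [[0.01, 0.36, -0.48, -0.63, -0.27, 2.26]]
```

Emit:
drive_tool(targets=[[0.42,-0.5,0,0,0,0],[0,0,-0.25,0,0,0],[0,0,-0.25,0,0,0],[0,0,0,0,0,0]])

```text
t: 11.48
eef_pos: [0.5208, -0.1174, 0.0085]
ee_rot: [3.138, 0.002, 0.33]
force: [-0.1, -0.5, -1.8]
width: 0.0299
```

Emit:
drive_tool(targets=[[0,0,0,0,0,0],[0,0,0,0,0,0],[0,0,0,0,0,0],[0,0,0,0,0,0]], claw=0.8)

```text
t: 11.98
eef_pos: [0.5218, -0.1179, 0.0094]
ee_rot: [3.138, 0.0, 0.33]
force: [0.8, -0.8, -0.0]
width: 0.0644
```

Emit:
drive_tool(targets=[[0,0,1,0,0,0],[0,0,0.5,0.3,-0.88,0],[0,0,0,0.3,-0.88,0],[0,0,0,0.3,-0.88,0],[0,0,0,0.3,-0.88,0]])

```text
t: 12.6
eef_pos: [0.5215, -0.118, 0.0698]
ee_rot: [3.136, -0.392, 0.33]
force: [0.2, 0.3, -0.8]
width: 0.0699
```

Emit:
drive_tool(targets=[[0,0,0,0.3,-0.88,0],[0,0,0,0,0,0],[0,0,0,0,0,0]])

```text
t: 12.98
eef_pos: [0.5223, -0.1185, 0.0698]
ee_rot: [3.137, -0.486, 0.33]
force: [1.0, -0.2, 0.6]
width: 0.0703
```

```bash
python3 st.py .531 -.115 .011 .33 28
```

```text
t 12.975 [-0.004  0.151 -0.643 -0.453 -0.346  2.298] [ 0.5223 -0.1185  0.0698] [ 3.137 -0.486  0.33 ] [ 1.  -0.2  0.6] 0.0703046721169556
turn [ 0.05 -0.02  0.02] shift [ 0.22  0.09 -1.47]
```

Reachable. Lower, grip, and check.

Emit:
drive_tool(targets=[[0.2,0.08,-0.7,0.05,0,0],[0,0,-0.75,0,0,0],[0,0,0,0,0,0]])

```text
t: 13.35
eef_pos: [0.5291, -0.1148, 0.0093]
ee_rot: [-3.138, -0.483, 0.326]
force: [0.8, 0.5, 0.7]
width: 0.0702
```

Emit:
drive_tool(targets=[[0,0,0,0,0,0],[0,0,0,0,0,0],[0,0,0,0,0,0],[0,0,0,0,0,0],[0,0,0,0,0,0]], claw=0, newtons=25)

```text
t: 13.98
eef_pos: [0.5299, -0.1147, 0.0118]
ee_rot: [-3.141, -0.489, 0.328]
force: [-2.7, 1.5, 5.2]
width: 0.03
```

Emit:
drive_tool(targets=[[0,0,0,0,0,0],[0,0,0,0,0,0],[0,0,0,0,0,0]])

```text
t: 14.35
eef_pos: [0.5298, -0.1147, 0.0117]
ee_rot: [-3.14, -0.488, 0.327]
force: [-3.0, 1.2, 6.5]
width: 0.0298
```

```bash
cat > look.py <<'E'
from h import *
import sys
def tray(cam,c,d):  # normal of tray cut-out, robust
    r=arm.cut_out("tray_edge",cam)
    if not r: return None
    P=cloud(r[0]["pixels"],d,c); return P
for cam in sys.argv[2:]:
    im,d,c=grab(cam); np.savez(sys.argv[1]+cam+".npz",im=im,d=d,o=c["origin"],r=c["rotation"],m=c["mtx"])
    save(sys.argv[1]+cam+".png",cv2.resize(im,(768,576)))
    marks(["wedge_grip","wedge_tip","tray_edge"],cam,c)
E
python3 st.py; python3 look.py a side scene
```

```text
t 14.35 [-0.055  0.278 -0.6   -0.657 -0.293  2.549] [ 0.5298 -0.1147  0.0117] [-3.14  -0.488  0.327] [-3.   1.2  6.5] 0.02984928425194131
side wedge_grip [([0.5188, -0.1198, 0.0198], 0.74)]
side wedge_tip [([0.646, -0.079, 0.0048], 0.62)]
side tray_edge [([0.6671, 0.001, 0.0096], 0.69)]
scene wedge_grip [([0.518, -0.1198, 0.0202], 0.82)]
scene wedge_tip [([0.6463, -0.0732, 0.0032], 0.88)]
scene tray_edge [([0.6654, 0.0044, 0.0115], 0.92)]
```

View pics/aside.png

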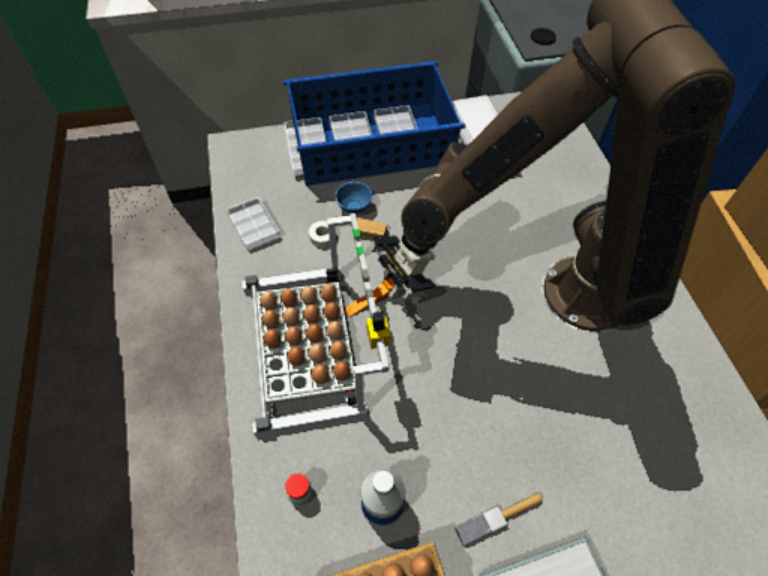

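Emit:
drive_tool(targets=[[0.47,0.16,0,0,0,0],[0.47,0.16,0,0,0,0],[0.35,0.12,0,0,0,0],[0,0,0,0,0,0]])

```text
t: 15.25
eef_pos: [0.5799, -0.0972, 0.0106]
ee_rot: [-3.139, -0.485, 0.327]
force: [-4.1, -2.4, 1.9]
width: 0.0299
```

Emit:
drive_tool(targets=[[0.25,0.085,0,0,0,0],[0.25,0.085,0,0,0,0],[0,0,0,0,0,0]])

```text
t: 15.62
eef_pos: [0.5971, -0.0903, 0.0092]
ee_rot: [-3.136, -0.481, 0.326]
force: [-9.8, -1.5, 4.1]
width: 0.03
```

```bash
python3 st.py; python3 look.py b side scene
cat > tray.py <<'E'
from h import *
import sys
# compare height profile of tray region along station x against the start frames
def plane(f):
    z=np.load(f); c=dict(rotation=z["r"],origin=z["o"],mtx=z["m"]); P=cloud(np.ones(z["d"].shape,bool),z["d"],c)
    st=(P-[.66,.0045,0])@R.from_euler("z",-.024).as_matrix()
    m=(abs(st[:,1])<.145)&(st[:,0]>.02)&(st[:,0]<.205)&(st[:,2]>-.01)&(st[:,2]<.12)
    S=st[m]; X=np.arange(.03,.2,.02)
    return [round(float(np.median(S[(abs(S[:,0]-x)<.01)][:,2])),4) for x in X], np.polyfit(S[:,0],S[:,2],1)[0]
cam=sys.argv[2]
a,sa=plane(cam+"0.npz"); b,sb=plane(sys.argv[1]+cam+".npz"); print(a,b,"slope",sa,sb,"change",sb-sa)
E
python3 tray.py b side; python3 tray.py b scene
```

```text
t 15.625 [ 0.038  0.349 -0.528 -0.543 -0.267  2.355] [ 0.5971 -0.0903  0.0092] [-3.136 -0.481  0.326] [-9.8 -1.5  4.1] 0.030010816149004364
side wedge_grip [([0.5362, -0.3295, 0.0006], 0.5)]
side wedge_tip [([0.6609, 0.4181, 0.0002], 0.37)]
side tray_edge [([0.6646, 0.0029, 0.014], 0.71)]
scene wedge_grip [([0.6644, -0.3369, 0.0069], 0.73), ([0.5807, -0.0966, 0.0181], 0.47)]
scene wedge_tip []
scene tray_edge [([0.6616, -0.0006, 0.0158], 0.84)]
[0.075, 0.0402, 0.0718, 0.0686, 0.0414, 0.072, 0.043, 0.0448, 0.046] [0.0778, 0.0436, 0.075, 0.0725, 0.043, 0.0744, 0.0457, 0.0448, 0.0466] slope -0.04521747665438717 -0.06215174720970447 change -0.0169342705553173
[0.0715, 0.0561, 0.0752, 0.0659, 0.0438, 0.072, 0.0488, 0.0477, 0.0502] [0.0746, 0.0612, 0.0763, 0.0686, 0.0455, 0.0751, 0.0502, 0.0462, 0.0537] slope -0.03695364357368949 -0.05412762898304266 change -0.017173985409353165
```

Emit:
drive_tool(targets=[[0.2,0.068,0.03,0,0,0],[0.2,0.068,0,0,0,0],[0,0,0,0,0,0],[0,0,0,0,0,0]])

```text
t: 16.52
eef_pos: [0.6133, -0.0845, 0.0097]
ee_rot: [-3.136, -0.481, 0.326]
force: [-5.2, 0.9, -7.3]
width: 0.0299
```

```bash
cat > tray.py <<'E'
from h import *
import sys
def load(f):
    z=np.load(f); c=dict(rotation=z["r"],origin=z["o"],mtx=z["m"]); ok=z["d"]>0; d=np.where(ok,z["d"],1e-3)
    P=cloud(np.ones(d.shape,bool),d,c); return (P-[.66,.0045,0])@R.from_euler("z",-.024).as_matrix(),ok.ravel()
# rise per lever arm, per pixel
a,oa=load(sys.argv[2]+"0.npz"); b,ob=load(sys.argv[1]+sys.argv[2]+".npz")
m=oa&ob&(abs(a[:,1])<.14)&(a[:,0]>.02)&(a[:,0]<.15)&(a[:,2]>.01)&(a[:,2]<.1)&(b[:,2]<.1)
# depth change along the ray -> tray displacement along z is approx dz / (n.v) scaling: ray displacement e=b-a; e.n = rise (n~z)
th=(b-a)[m][:,2]/(.22-a[m][:,0]); print(sys.argv[2],m.sum(),"turned rad: median",np.median(th),"iqr",np.percentile(th,[25,75]))
E
for k in b; do for c in side scene; do python3 tray.py $k $c; done; done
python3 st.py; python3 look.py c side scene;for c in side scene; do python3 tray.py c $c; done
```

```text
side 2331 turned rad: median 0.015234158191680636 iqr [-0.00553391  0.03563701]
scene 3574 turned rad: median 0.011410655284553081 iqr [-0.0069978   0.03108625]
t 16.525 [ 0.056  0.365 -0.51  -0.513 -0.265  2.31 ] [ 0.6133 -0.0845  0.0097] [-3.136 -0.481  0.326] [-5.2  0.9 -7.3] 0.029929655363861354
side wedge_grip [([0.5977, -0.0897, 0.0204], 0.46)]
side wedge_tip []
side tray_edge [([0.6654, 0.0013, 0.0163], 0.92)]
scene wedge_grip [([0.597, -0.0874, 0.0193], 0.5)]
scene wedge_tip []
scene tray_edge [([0.666, 0.0021, 0.0224], 0.64)]
side 2315 turned rad: median 0.030289978699894086 iqr [0.00440531 0.05584732]
scene 3560 turned rad: median 0.021902234259506527 iqr [-0.00012497  0.04509245]
```

```bash
cat > flow.py <<'E'
from h import *
import sys
def fl(k,cam):
    z=np.load(cam+"0.npz"); y=np.load(k+cam+".npz"); Rc,o,m=z["r"],z["o"],z["m"]; d=z["d"]
    S=R.from_euler("z",-.024).as_matrix(); O=np.array([.66,.0045,0])
    c=dict(rotation=Rc,origin=o,mtx=m)
    g0,g1=[cv2.cvtColor(q["im"],cv2.COLOR_RGB2GRAY) for q in (z,y)]
    P=cloud(np.ones(d.shape,bool),np.where(d>0,d,1e-3),c); st=(P-O)@S
    ok=(d.ravel()>0)&(abs(st[:,1])<.145)&(st[:,0]>0)&(st[:,0]<.2)&(st[:,2]>.01)&(st[:,2]<.1)
    mask=cv2.erode((ok.reshape(d.shape)*255).astype(np.uint8),np.ones((3,3)))
    p=cv2.goodFeaturesToTrack(g0,300,.005,4,mask=mask)
    q,s,e=cv2.calcOpticalFlowPyrLK(g0,g1,p,None,winSize=(13,13),maxLevel=2)
    def proj(X):
        X=(X-o)@Rc; return np.c_[m[0,0]*X[:,0]/-X[:,2]+m[0,2],-m[1,1]*X[:,1]/-X[:,2]+m[1,2]]
    p=p[:,0];q=q[:,0];i=np.round(p).astype(int); X=st.reshape(*d.shape,3)[i[:,1],i[:,0]]
    a=.05; H=np.array([.22,0,.03]); dx=X-H; Y=H+np.c_[dx[:,0]*np.cos(a)+dx[:,2]*np.sin(a),dx[:,1],-dx[:,0]*np.sin(a)+dx[:,2]*np.cos(a)]
    J=(proj(Y@S.T+O)-proj(X@S.T+O))/a; f=q-p; w=(s[:,0]==1)
    th=(f*J).sum(1)/(J*J).sum(1); w&=(X[:,0]<.13)
    n=np.hypot(*(f-J*np.median(th[w])*1).T); w2=w&(n<1.5)
    print(k,cam,w.sum(),w2.sum(),"theta",round((f*J)[w2].sum()/(J*J)[w2].sum(),4),np.round(np.percentile(th[w2],[25,50,75]),4), "px/rad",np.hypot(*J[w2].T).mean())
for k in sys.argv[1:]:
    for cam in ("side","scene"): fl(k,cam)
E
python3 flow.py a b c
```

```text
a side 46 37 theta -0.0068 [-0.0025 -0.0005  0.0002] px/rad 20.670921220903885
a scene 62 48 theta 0.0002 [-0.0006 -0.0001  0.0002] px/rad 30.36721438101816
b side 46 36 theta 0.0135 [0.0135 0.0166 0.0214] px/rad 20.555298310445423
b scene 62 48 theta 0.0203 [0.0174 0.0209 0.0242] px/rad 30.36721438101816
c side 46 36 theta 0.0301 [0.0269 0.0348 0.0418] px/rad 20.626097757281112
c scene 62 47 theta 0.0389 [0.0347 0.0395 0.0454] px/rad 30.344043906347864
```

Emit:
drive_tool(targets=[[0.11,0.037,0.03,0,0,0],[0.11,0.037,0.03,0,0,0],[0,0,0,0,0,0],[0,0,0,0,0,0]])

```text
t: 17.42
eef_pos: [0.6228, -0.0815, 0.0125]
ee_rot: [-3.137, -0.482, 0.326]
force: [-5.2, 1.2, -8.5]
width: 0.03
```

```bash
python3 st.py; python3 look.py d side scene; python3 flow.py d
python3 - <<'E'
import cv2
a=cv2.imread('pics/dscene.png'); 
cv2.imwrite('pics/dcrop.png',cv2.resize(a[300:480,300:560],(780,540),interpolation=cv2.INTER_CUBIC))
E
```

```text
t 17.425 [ 0.066  0.369 -0.5   -0.492 -0.265  2.28 ] [ 0.6228 -0.0815  0.0125] [-3.137 -0.482  0.326] [-5.2  1.2 -8.5] 0.030046640883722178
side wedge_grip [([0.6073, -0.091, 0.0227], 0.54)]
side wedge_tip []
side tray_edge [([0.6627, 0.0055, 0.0216], 0.76)]
scene wedge_grip [([0.606, -0.0876, 0.0219], 0.64), ([0.5564, -0.4371, -0.002], 0.43)]
scene wedge_tip [([0.5577, -0.4368, 0.0007], 0.48)]
scene tray_edge [([0.662, 0.0039, 0.0265], 0.94), ([0.6052, 0.1281, 0.2768], 0.57)]
d side 46 35 theta 0.0552 [0.0485 0.0581 0.0696] px/rad 20.37039728867131
d scene 62 46 theta 0.0607 [0.0545 0.0617 0.0673] px/rad 30.366104131380247
```

View pics/dcrop.png

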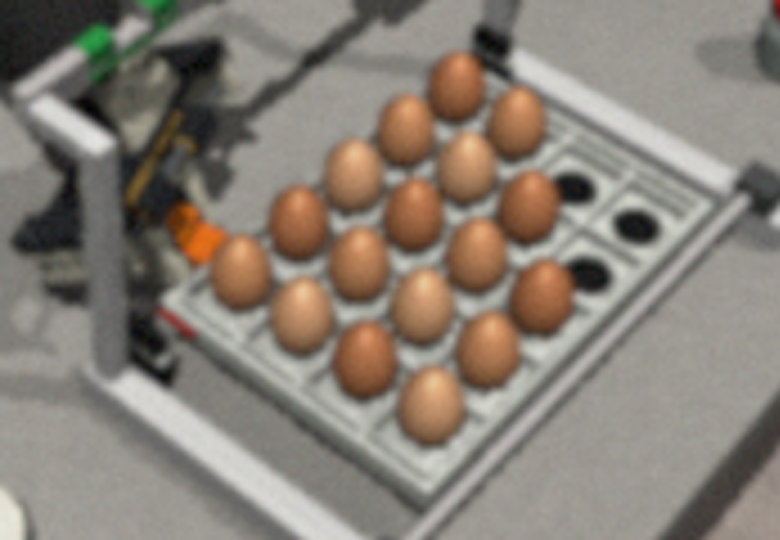

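Emit:
drive_tool(targets=[[0.03,0.01,-0.05,0,0,0],[0,0,0,0,0,0],[0,0,0,0,0,0]])

```text
t: 18.2
eef_pos: [0.6241, -0.0814, 0.0107]
ee_rot: [-3.137, -0.482, 0.326]
force: [-6.1, -0.6, -6.0]
width: 0.0301
```

Emit:
drive_tool(targets=[[0,0,0,0,0,0],[0,0,0,0,0,0],[0,0,0,0,0,0],[0,0,0,0,0,0]], claw=0.5)

```text
t: 18.7
eef_pos: [0.6279, -0.0816, 0.0134]
ee_rot: [-3.141, -0.489, 0.328]
force: [0.4, 1.5, -0.3]
width: 0.0439
```

```bash
python3 st.py; python3 look.py e side scene; python3 flow.py e
```

```text
t 18.7 [ 0.066  0.372 -0.494 -0.495 -0.261  2.284] [ 0.6279 -0.0816  0.0134] [-3.141 -0.489  0.328] [ 0.4  1.5 -0.3] 0.04387108585882449
side wedge_grip [([0.6095, -0.09, 0.018], 0.52)]
side wedge_tip []
side tray_edge [([0.6659, 0.0008, 0.0192], 0.62)]
scene wedge_grip [([0.6048, -0.0865, 0.021], 0.43), ([0.663, -0.3366, 0.0061], 0.38)]
scene wedge_tip []
scene tray_edge [([0.6644, 0.0039, 0.0221], 0.78)]
e side 46 36 theta 0.0441 [0.0371 0.0474 0.0563] px/rad 20.676977996875138
e scene 62 47 theta 0.0502 [0.0454 0.0506 0.0559] px/rad 30.344043906347864
```

Emit:
drive_tool(targets=[[-0.03,0,-0.03,0,0,0],[0,0,0,0,0,0],[0,0,0,0,0,0],[0,0,0,0,0,0]], claw=0)

```text
t: 19.6
eef_pos: [0.6256, -0.0814, 0.0114]
ee_rot: [-3.14, -0.487, 0.327]
force: [-0.4, 1.9, -1.1]
width: 0.0299
```

Emit:
drive_tool(targets=[[0.11,0.037,0,0,0,0],[0.1,0.034,0,0,0,0],[0,0,0,0,0,0],[0,0,0,0,0,0]])

```text
t: 20.1
eef_pos: [0.6304, -0.0795, 0.0109]
ee_rot: [-3.138, -0.483, 0.326]
force: [-17.9, -3.8, 16.9]
width: 0.0297
```

Emit:
drive_tool(targets=[[0,0,0,0,0,0],[0,0,0,0,0,0],[0,0,0,0,0,0],[0,0,0,0,0,0],[0,0,0,0,0,0]], claw=0.5)

```text
t: 20.72
eef_pos: [0.6347, -0.0786, 0.0117]
ee_rot: [-3.14, -0.488, 0.327]
force: [-0.8, 0.1, 0.5]
width: 0.0442
```

```bash
python3 st.py; python3 look.py f side scene; python3 flow.py f
```

```text
t 20.725 [ 0.073  0.382 -0.485 -0.486 -0.258  2.269] [ 0.6347 -0.0786  0.0117] [-3.14  -0.488  0.327] [-0.8  0.1  0.5] 0.044168204963295495
side wedge_grip [([0.6153, -0.0882, 0.019], 0.64)]
side wedge_tip [([0.6074, 0.1294, 0.2229], 0.59)]
side tray_edge [([0.6652, 0.0036, 0.0189], 0.97)]
scene wedge_grip [([0.61, -0.0851, 0.0215], 0.41)]
scene wedge_tip [([0.613, -0.0857, 0.0204], 0.71)]
scene tray_edge [([0.6639, -0.0003, 0.0247], 0.69)]
f side 46 35 theta 0.0501 [0.0418 0.0523 0.0623] px/rad 20.418640020462487
f scene 62 47 theta 0.0553 [0.0493 0.0553 0.0623] px/rad 30.344043906347864
```

Emit:
drive_tool(targets=[[-0.3,-0.1,0.03,0,0,0],[-0.55,-0.19,0,0,0,0],[-0.75,-0.26,0,0,0,0],[-0.75,-0.26,0,0,0,0],[0,0,0.6,0,0,0]])

```text
t: 21.75
eef_pos: [0.5368, -0.1122, 0.0356]
ee_rot: [-3.138, -0.484, 0.323]
force: [0.5, -0.7, 0.1]
width: 0.0435
```

Emit:
drive_tool(targets=[[-0.2,0,0.9,0,0,0],[-0.2,0,1,0,0,0],[0,0,1,0,0,0],[0,0,1,0,0,0],[0,0,1,0,0,0]], claw=0.7)

```text
t: 22.38
eef_pos: [0.5232, -0.1112, 0.2342]
ee_rot: [-3.14, -0.488, 0.327]
force: [-0.3, 0.3, -0.4]
width: 0.0612
```

Emit:
drive_tool(targets=[[0,0.2,1,0,0,0],[0,0.2,1,0,0,0],[0,0.4,1,0,0,0],[0,0.8,0.5,0,0,0],[0,0.8,0,0,0,0]])

```text
t: 23.0
eef_pos: [0.5242, -0.0148, 0.375]
ee_rot: [-3.14, -0.492, 0.327]
force: [0.2, 0.2, -0.6]
width: 0.0616
```

```bash
python3 st.py .6 .11 .40 -.024 0; python3 look.py g side scene; python3 flow.py g
```

```text
t 23.0 [ 0.356 -0.252 -0.417  0.016 -0.915  1.536] [ 0.5242 -0.0148  0.375 ] [-3.14  -0.492  0.327] [ 0.2  0.2 -0.6] 0.06156554794271666
turn [-0.72  4.66 -3.28] shift [1.89 3.12 0.62]
side wedge_grip [([0.612, -0.0872, 0.0197], 0.61), ([0.6068, 0.1267, 0.2254], 0.44)]
side wedge_tip []
side tray_edge [([0.6638, 0.0012, 0.0196], 0.72)]
scene wedge_grip [([0.6131, -0.0853, 0.0193], 0.66), ([0.6018, -0.1104, 0.2336], 0.16)]
scene wedge_tip []
scene tray_edge [([0.6562, 0.0065, 0.0054], 0.72), ([0.6624, 0.0036, 0.0251], 0.68)]
g side 46 33 theta 0.0502 [0.0436 0.0524 0.0603] px/rad 19.950171168251778
g scene 62 50 theta 0.0543 [0.0468 0.056  0.0622] px/rad 30.744624979693896
```

Emit:
drive_tool(targets=[[0.1,0.6,0.1,-0.14,0.9,-0.66],[0.1,0.6,0.1,-0.14,0.9,-0.66],[0.1,0.7,0.1,-0.14,0.95,-0.66],[0.1,0.7,0.1,-0.15,0.95,-0.66],[0,0.6,0.2,-0.15,0.96,-0.64]])

```text
t: 24.02
eef_pos: [0.5408, 0.1133, 0.3966]
ee_rot: [3.14, 0.007, -0.025]
force: [-0.2, -0.6, -0.1]
width: 0.0613
```

Emit:
drive_tool(targets=[[0,0,0,0,0,0],[0,0,0,0,0,0],[0,0,0,0,0,0]])

```text
t: 24.4
eef_pos: [0.5402, 0.1119, 0.3972]
ee_rot: [3.141, 0.002, -0.023]
force: [0.3, -0.1, -0.0]
width: 0.0608
```

```bash
python3 st.py .609 .125 .33 -.024 0
python3 - <<'E'
from h import *
im,d,c=grab("wrist"); save("w2.png",im)
marks(["lamp_knob","lamp_seat","rail_mid","green_notch"],"wrist",c)
P=cloud(np.ones(d.shape,bool),d,c)
K=P[(P[:,2]>.285)&(P[:,2]<.305)&(abs(P[:,0]-.609)<.04)&(abs(P[:,1]-.125)<.04)]
print(len(K),np.median(K,0) if len(K) else 0, cv2.minAreaRect((K[:,:2]*1000).astype(np.float32)) if len(K) else 0)
E
```

```text
t 24.4 [ 5.590e-01  9.200e-02  4.300e-02 -1.000e-03 -1.525e+00  9.890e-01] [0.5402 0.1119 0.3972] [ 3.141e+00  2.000e-03 -2.300e-02] [ 0.3 -0.1 -0. ] 0.06079038645700941
turn [ 0.   -0.02 -0.01] shift [ 1.72  0.33 -1.68]
wrist lamp_knob [([0.6114, -0.0836, 0.0219], 0.55)]
wrist lamp_seat [([0.6064, 0.1257, 0.232], 0.55)]
wrist rail_mid [([0.6097, 0.0017, 0.2304], 0.94), ([0.6064, -0.1101, 0.2319], 0.68)]
wrist green_notch [([0.6067, -0.1107, 0.2303], 0.79)]
918 [0.60846048 0.12818796 0.29922425] ((608.2049560546875, 128.44888305664062), (22.028701782226562, 21.513416290283203), 88.80802154541016)
```

View pics/w2.png

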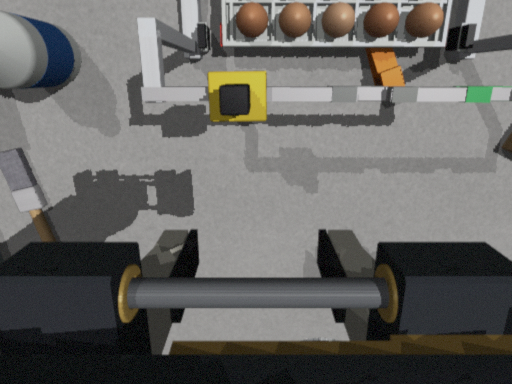

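Emit:
drive_tool(targets=[[0.85,0.2,0,0,0,0],[0.85,0.2,0,0,0,0],[0,0,-0.9,0,0,0],[0,0,-0.9,0,0,0],[0,0,0,0,0,0]])

```text
t: 25.28
eef_pos: [0.6072, 0.1284, 0.3223]
ee_rot: [3.139, 0.008, -0.023]
force: [0.6, -0.9, 0.3]
width: 0.0615
```

Emit:
drive_tool(targets=[[0,0,-0.8,0,0,0],[0,0,-0.75,0,0,0],[0,0,0,0,0,0],[0,0,0,0,0,0]])

```text
t: 25.78
eef_pos: [0.6096, 0.1291, 0.2655]
ee_rot: [3.141, 0.0, -0.022]
force: [-0.1, -0.5, 0.2]
width: 0.061
```

Emit:
drive_tool(targets=[[-0.03,0,-0.07,0,0,0],[0,0,0,0,0,0],[0,0,0,0,0,0],[0,0,0,0,0,0],[0,0,0,0,0,0]], claw=0, newtons=25)

```text
t: 26.4
eef_pos: [0.6074, 0.1288, 0.2601]
ee_rot: [3.141, 0.003, -0.023]
force: [-0.1, 1.0, 0.5]
width: 0.0217
```

Emit:
drive_tool(targets=[[0,0,0,0,0,0],[0,0,0,0,0,0],[0,0,0,0,0,0],[0,0,0,0,0,0]])

```text
t: 26.9
eef_pos: [0.6073, 0.1288, 0.2601]
ee_rot: [3.141, 0.003, -0.023]
force: [-0.6, -1.1, -0.7]
width: 0.0221
```

Emit:
drive_tool(targets=[[0,0,0.25,0,0,0],[0,0,0.25,0,0,0],[0,0,0,0,0,0],[0,0,0,0,0,0]])

```text
t: 27.4
eef_pos: [0.6072, 0.1289, 0.28]
ee_rot: [3.141, 0.003, -0.023]
force: [0.3, 0.6, -1.7]
width: 0.0218
```

Emit:
drive_tool(targets=[[-0.02,-0.9,0,0,0,0],[-0.02,-0.9,0,0,0,0],[-0.02,-0.9,0,0,0,0],[-0.02,-0.9,0,0,0,0],[0,0,0,0,0,0]])

```text
t: 28.02
eef_pos: [0.6037, -0.0173, 0.2798]
ee_rot: [3.14, 0.004, -0.025]
force: [0.5, 1.0, -1.8]
width: 0.022
```

Run:
```python
from h import *
for f in ["gside","gscene","eside","escene"]:
    z=np.load(f+".npz"); c=dict(rotation=z["r"],origin=z["o"],mtx=z["m"]); im=z["im"].astype(int)
    m=(im[...,1]>im[...,0]+25)&(im[...,1]>im[...,2]+25)
    P=cloud(m,z["d"],c); k=(P[:,2]>.2)&(P[:,2]<.25)&(abs(P[:,0]-.605)<.03); P=P[k]
    if len(P)<4: print(f,len(P)); continue
    P=P[np.argsort(P[:,1])]; g=np.argmax(np.diff(P[:,1])); A,B=P[:g+1],P[g+1:]
    print(f,len(A),len(B),"gap",P[g,1].round(4),P[g+1,1].round(4),"mid of groups",((A.mean(0)+B.mean(0))/2).round(4),"range",P[0,1].round(4),P[-1,1].round(4),((P[0]+P[-1])/2).round(4))
    Q=cloud(np.ones(z["d"].shape,bool),z["d"],c); Q=Q[(abs(Q[:,0]-.604)<.012)&(Q[:,2]>.2)&(Q[:,2]<.25)&(abs(Q[:,1]+.112)<.04)]
    print("  profile",[(round(y,3),int((abs(Q[:,1]-y)<.002).sum()),round(float(np.max(Q[abs(Q[:,1]-y)<.002][:,2],initial=0)),3)) for y in np.arange(-.148,-.076,.004)])
```

```text
gside 27 25 gap -0.1192 -0.1022 mid of groups [ 0.6026 -0.1146  0.2406] range -0.1663 -0.0746 [ 0.6037 -0.1205  0.2336]
  profile [(np.float64(-0.148), 4, 0.246), (np.float64(-0.144), 5, 0.245), (np.float64(-0.14), 4, 0.244), (np.float64(-0.136), 5, 0.244), (np.float64(-0.132), 9, 0.245), (np.float64(-0.128), 5, 0.243), (np.float64(-0.124), 6, 0.234), (np.float64(-0.12), 5, 0.233), (np.float64(-0.116), 1, 0.231), (np.float64(-0.112), 3, 0.234), (np.float64(-0.108), 0, 0.0), (np.float64(-0.104), 1, 0.237), (np.float64(-0.1), 1, 0.243), (np.float64(-0.096), 3, 0.245), (np.float64(-0.092), 5, 0.245), (np.float64(-0.088), 4, 0.246), (np.float64(-0.084), 4, 0.246), (np.float64(-0.08), 8, 0.246)]
gscene 51 45 gap -0.12 -0.1048 mid of groups [ 0.6035 -0.1144  0.2402] range -0.1522 -0.0741 [ 0.5989 -0.1131  0.2431]
  profile [(np.float64(-0.148), 12, 0.247), (np.float64(-0.144), 13, 0.244), (np.float64(-0.14), 14, 0.245), (np.float64(-0.136), 11, 0.244), (np.float64(-0.132), 15, 0.245), (np.float64(-0.128), 7, 0.24), (np.float64(-0.124), 5, 0.233), (np.float64(-0.12), 6, 0.23), (np.float64(-
[... 1020 characters left out ...]
gap -0.1175 -0.1085 mid of groups [ 0.6038 -0.1147  0.2379] range -0.1519 -0.0735 [ 0.6003 -0.1127  0.2418]
  profile [(np.float64(-0.148), 15, 0.245), (np.float64(-0.144), 13, 0.247), (np.float64(-0.14), 12, 0.246), (np.float64(-0.136), 14, 0.247), (np.float64(-0.132), 10, 0.244), (np.float64(-0.128), 8, 0.242), (np.float64(-0.124), 6, 0.233), (np.float64(-0.12), 6, 0.232), (np.float64(-0.116), 9, 0.233), (np.float64(-0.112), 9, 0.233), (np.float64(-0.108), 11, 0.235), (np.float64(-0.104), 6, 0.233), (np.float64(-0.1), 20, 0.246), (np.float64(-0.096), 14, 0.245), (np.float64(-0.092), 11, 0.245), (np.float64(-0.088), 11, 0.243), (np.float64(-0.084), 13, 0.248), (np.float64(-0.08), 8, 0.244)]
```

Emit:
drive_tool(targets=[[-0.02,-0.8,0,0,0,0],[-0.02,-0.8,0,0,0,0],[-0.02,-0.79,0,0,0,0],[0,0,0,0,0,0],[0,0,0,0,0,0]])

```text
t: 28.65
eef_pos: [0.6017, -0.1102, 0.2798]
ee_rot: [3.141, 0.004, -0.023]
force: [0.3, 0.5, -1.4]
width: 0.0215
```

Emit:
drive_tool(targets=[[0,0,-0.15,0,0,0],[0,0,-0.15,0,0,0],[0,0,0,0,0,0]])

```text
t: 29.02
eef_pos: [0.6014, -0.1102, 0.2672]
ee_rot: [3.141, 0.005, -0.022]
force: [0.8, -0.0, -2.6]
width: 0.0223
```

Emit:
drive_tool(targets=[[0,-0.03,-0.08,0,0,0],[0,0,-0.07,0,0,0],[0,0,0,0,0,0],[0,0,0,0,0,0]])

```text
t: 29.52
eef_pos: [0.6018, -0.112, 0.2622]
ee_rot: [3.141, 0.003, -0.023]
force: [-0.3, 0.1, -1.3]
width: 0.0217
```

Emit:
drive_tool(targets=[[0,0,-0.03,0,0,0],[0,0,0,0,0,0],[0,0,0,0,0,0]])

```text
t: 29.9
eef_pos: [0.6017, -0.1119, 0.2609]
ee_rot: [3.141, 0.003, -0.023]
force: [-0.2, -0.5, -1.6]
width: 0.0219
```

Emit:
drive_tool(targets=[[0,0,-0.03,0,0,0],[0,0,0,0,0,0]])

```text
t: 30.15
eef_pos: [0.6019, -0.1119, 0.2601]
ee_rot: [3.141, 0.003, -0.023]
force: [-0.4, 0.4, 0.8]
width: 0.0217
```

Emit:
drive_tool(targets=[[0,0,0,0,0,0],[0,0,0,0,0,0],[0,0,0,0,0,0],[0,0,0,0,0,0]], claw=0.6)

```text
t: 30.65
eef_pos: [0.6017, -0.1119, 0.2597]
ee_rot: [3.141, 0.003, -0.023]
force: [-0.2, 0.9, -0.1]
width: 0.0517
```

Emit:
drive_tool(targets=[[0,0,0.5,0,0,0],[0,0,1,0,0,0],[0,0,1,0,0,0],[-0.8,0,0.7,0,0,0],[-0.8,0.4,0,0,0,0]])

```text
t: 31.28
eef_pos: [0.538, -0.0964, 0.3899]
ee_rot: [3.141, -0.0, -0.024]
force: [0.6, 0.6, -0.7]
width: 0.0525
```

Emit:
drive_tool(targets=[[0,0.5,0,0,0,0],[0,0,0,0,0,0],[0,0,0,0,0,0]])

```text
t: 31.65
eef_pos: [0.5379, -0.0761, 0.3877]
ee_rot: [3.141, 0.004, -0.022]
force: [0.1, -0.2, -0.9]
width: 0.0531
```

```bash
python3 st.py; python3 look.py h side scene; python3 flow.py h
python3 - <<'E'
from h import *
im,d,c=grab("wrist"); save("w3.png",im)
marks(["lamp_seat","green_notch","wedge_grip"],"wrist",c)
P=cloud(np.ones(d.shape,bool),d,c)
K=P[(P[:,2]>.285)&(P[:,2]<.33)&(abs(P[:,0]-.602)<.04)&(abs(P[:,1]+.112)<.04)]
print(len(K),np.median(K,0), cv2.minAreaRect((K[:,:2]*1000).astype(np.float32)))
a=cv2.imread('pics/hscene.png'); b=cv2.imread('pics/hside.png')
cv2.imwrite('pics/hc.png',cv2.resize(np.hstack([a[240:500,260:520],b[200:460,240:500]]),(800,400),interpolation=cv2.INTER_CUBIC))
E
```

```text
t 31.65 [ 0.221  0.078  0.007  0.    -1.503  1.328] [ 0.5379 -0.0761  0.3877] [ 3.141  0.004 -0.022] [ 0.1 -0.2 -0.9] 0.0530586656036399
side wedge_grip [([0.6129, -0.0868, 0.0211], 0.74), ([0.5347, -0.3305, 0.0022], 0.33)]
side wedge_tip [([0.6017, 0.0049, 0.2295], 0.19)]
side tray_edge [([0.6653, 0.0035, 0.0212], 0.68)]
scene wedge_grip [([0.6097, -0.0864, 0.0226], 0.62)]
scene wedge_tip [([0.6606, 0.4269, 0.0053], 0.16)]
scene tray_edge [([0.6609, -0.0011, 0.0259], 0.55)]
h side 46 33 theta 0.0501 [0.0425 0.0521 0.0608] px/rad 19.950171168251778
h scene 62 48 theta 0.0547 [0.0481 0.0555 0.0622] px/rad 30.50092267716126
wrist lamp_seat [([0.6003, -0.1101, 0.2286], 0.61)]
wrist green_notch []
wrist wedge_grip [([0.6144, -0.085, 0.0243], 0.83)]
1023 [ 0.60326364 -0.11052917  0.29919602] ((602.761474609375, -111.22148895263672), (22.15701675415039, 21.639904022216797), 89.15567016601562)
```

View pics/hc.png

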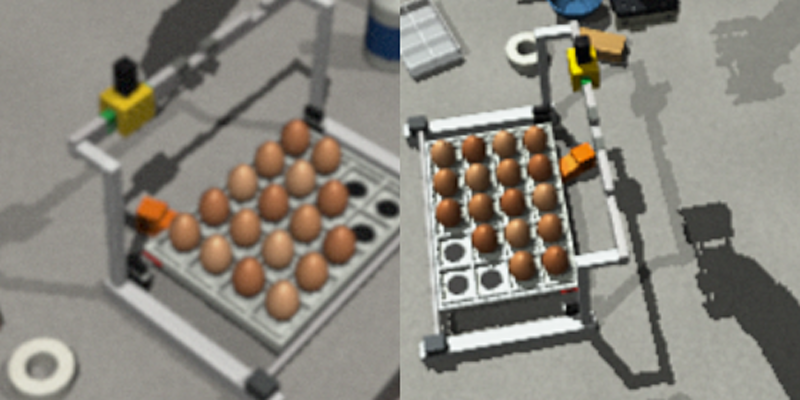

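View pics/w3.png

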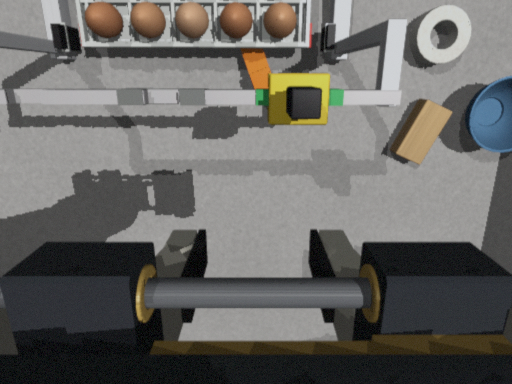

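```bash
python3 -c "
from station import arm
arm.job_done(); print(arm.get_state()['t'])"
```

```text
the job is handed in; nothing more can be done
the job is handed in; nothing more can be done
```

I slid the wedge under the tray's near edge and moved the lamp to the green-marked notch. I let go of both and handed the job in at about 32 s. It reports no verdict.

**What I did:** The arm could not lean with the hand pointing straight ahead. I carried the wedge upright to the front of the stand, turned it about 19° to the left and gripped it again with the hand leaned back 28°. The wedge went in at that angle, in two pushes with a re-grip between them. I then lifted the lamp 20 mm, moved it along the rail, lowered it into the notch and backed the hand clear.

**Last checks:**
- **Tray:** tracking its features in the pictures showed it turned 0.050 rad (side camera) and 0.055 rad (scene camera). Level needs 0.055 rad, so both are within the 0.016 rad allowed. The estimates scatter by about 0.01 rad. The reported edge heights also disagree, at 21 and 26 mm, but they are only good to a few millimetres. I did not read the red and white pointer lines directly.
- **Wedge:** the network finds its heel at the expected height for lying flat. I worked out that the thin end is about 85 mm past the edge, but it is hidden under the tray and I could not see it.
- **Lamp:** it sits between the two green marks with its knob top at 0.299 m, the same height as in its first notch. It is about 2–3 mm off the notch's measured middle.
- **Bystanders:** all appear undisturbed in the last pictures. The block's reported position was within 1 cm of the start; I did not re-measure the others.
- **Hand:** open, empty and clear of everything.

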